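Hang the lens carrier on the bayonet stand and lock it

TASK

Hang the lens carrier that has two side lugs in the ring of the bayonet stand: lower it with its lugs in the open gaps between the two hooks, twist it clockwise (seen from above) so that the lugs pass under the hooks and drop into the locking notches, and let go. Leave the other carrier, the one with a round flange, standing where it is.

Things in the scene. Friction and masses are not known exactly. Their poses are not given: they have to be found in the camera images.
- lug_carrier: Carrier to hang, 0.25 kg, bottom-heavy. Origin: centre of underside, z up. Steel drum 40 mm dia, heights 0-26; lug bar along x through its top, 92 mm tip to tip, 10 wide, 8 tall (heights 26-34); stem 18 dia; black thumb bar on top, 46 along x, 12 thick along y, heights 68-100: grasp across its thickness. Half a turn about z makes no difference. Hung by its lugs it stays upright.
- bayonet_stand: Fixed stand. Origin: on its axis at bench level, z up. Foot 136 mm dia; ring 60 inner, 108 outer dia, top (ledge) 48 high. At +x and -x a notch, floor 40 high, under a dark steel hook 36-54 from the axis: arm underside 68, top 74 high. Hook at +x: post at y -26 to -14, arm to y +14, open to +y; at -x the same turned half a turn. Notches take lugs within 10 degrees of x and 4 mm off-centre.
- stand_seat (a point): Point on the stand's axis, 14 mm above the bench, axes as the stand: the carrier's origin comes here when locked, its x along this x (either way). To enter, turn carrier x 40-130 degrees counter-clockwise from this x, 65 is good, and lower to 14 mm above this point (8-20: lugs over the ledge, under the arms). Then twist clockwise by as much, lower and release: lugs drop 8 mm below the ledge.
- flange_carrier: Carrier to leave alone, standing on the bench: same drum, stem and thumb bar as the lug carrier, but instead of lugs a round flange disc of 72 mm diameter, 6 mm thick, at heights 26 to 32 mm. Origin: centre of the underside.
Not all that is in view belongs to the job. Several things look just like the bayonet_stand: the one meant starts nearest to the robot's base.

How it is judged:
By the outcome, as a careful person would: the job done as asked, in the order asked, and still so for the second after the job is handed in, with the robot touching nothing.
It also fails if it takes over 51 s, if anything falls off the work surface, if the arm or the gripper's body presses on something with over 40 N, if the wrist force passes 120 N, or if a joint passes its speed limit or range.

ROBOT

A 7-joint arm with a two-finger parallel gripper is mounted at the origin on the work surface. World frame = base frame: x ahead of the robot, y to its left, z up, the work surface at z = 0. Lengths are in m, angles in rad, forces in N, time in s.
With the tool pointing down it reaches from about 0.35 to 0.9 m from the base axis. Payload 8.1 kg.
Tool frame: the origin (TCP) lies on the centre line of the jaws, within the pads' length; the fingertips stand 19 mm ahead of it and the grasp point (between the pads) is the TCP; z points along the fingers, y is the direction in which the jaws open and shut (so a half turn about z gives the same grasp; the last joint's range is limited). The gripper opens to 92 mm and grips with 3 to 60 N. Pads are 19 mm wide; open, the fingers measure 130 mm over their backs; the gripper's body (75 mm by 190 mm) begins 47 mm behind the grasp point.
Start: joints at [-1.382, 0.434, 0.025, 1.573, -0.012, 1.134, -0.075], TCP at [0.18, 0.599, 0.246] pointing down, gripper open.
Joint ranges: [-2.62, 2.62], [-0.44, 2.09], [-1.27, 1.32], [0.08, 2.57], [-1.32, 4.46], [0.12, 2], [-2.74, 2.74]. Speed limits (rad/s): [2.22, 2.22, 3.01, 3.01, 3.14, 3.14, 3.14].

INTERFACE

Orientations are given as a rotation vector (axis times angle).
In Python, from cell import monitor, imaging, workorder, outline_of gives the robot as it stands.
- The arm moves only by the tool move_arm, never from a script. Its argument "series" is a list of rows, each a list of 6 numbers: the shift along the world's x, y, z in cm, then the turn, a rotation vector about the world's x, y, z in degrees. A call has 1 to 8 rows; each row shifts and turns the commanded pose from where the row before left it; what a row does not reach is not made up. A row lasts 1/10 s, in which the tool goes at most 50 mm and 8.59 degrees, less where a joint would pass 70% of its speed; a pose out of reach is approached as far as the arm can. A call with a gripper value outside its range is refused whole. "grip" is the opening, from 0 (shut) to 1 (fully open), set as the call begins (left out, the last holds). The fingers move at their own pace and stop on an object; "force" is the grip in N (left out, the last holds). Time passes only in rows, so rows that do not move let the fingers close. It gives the time, the measured TCP pose, the force and the opening at its end, in the units of the state.
- monitor.observe(): the state, without advancing time (a new reading comes with each control period).
- imaging.get_image(name): name is "side" or "top" or "wrist"; returns a dict with "color" (400x640x3 uint8, red, green, blue), "fx", "fy", "cx", "cy" (pixels), "rvec" (rotation vector, rad) and "tvec" (3), from world to camera coordinates, as OpenCV has them; the wrist camera has in their place "mount" (4x4, takes a point from camera to tool coordinates, whose origin is the TCP and whose axes are the flange's). Camera axes: x right, y down, z forward; pixel columns grow to the right and rows downward; lengths in m; the calibration is good to about 2 mm. A picture is of the moment at which its call begins: read the wrist's pose just before it. There is no depth.
- workorder.sign_off(): hands the job in, once; it reports no verdict.
Trained networks look in the newest picture that a camera, given by its name, has taken for a name from the list of things; names that differ only in an ending like _2 or _b are one class to them, and where a whole thing is asked for, a point or a joint stands for the part that bears it (a point fixed in the world has none). Each returns a list of dicts, best first, with "p" (0 to 1); they miss things now and then, are a little off and sometimes report something else, mostly with a low value. They report only what shows in the picture. A call takes as long as a camera call. They do not tell look-alikes from the thing itself.
- outline_of(camera, thing): "mask" (400x640 bool, what is visible of it) and "rect" ([left, top, width, height] in pixels, round what is visible of it).
The state is a dict: "clock": time; "joints": joint angles; "dq": joint speeds; "joint_efforts": joint torques, N m; "position": TCP position; "ee_rot": TCP orientation; "force": force on the tool from outside, world axes, zero at the start; "ft_torque": the same for the moment, N m; "width": opening from 0.0 (shut) to 1.0 (fully open).
Only numpy, scipy, OpenCV 4.12 (cv2) and the standard library are available. Lean on these libraries where they do the work, as an engineer would, in place of code of your own. Each camera call takes 0.05 s, during which the arm holds its last target. There are 200 camera calls.

## Working session

There is one attempt and no reset: what is moved stays moved. The work goes in short steps, Python scripts to look and compute and a tool call to move; the robot and the scene stay as the last step left them, time stands still between calls to the robot, and variables do not carry over. Pictures are saved under pics/ and viewed, about 8 in all and at most 12, crops included, and the job is handed in when it is done.

Besides the shell and the picture viewer there is one more tool, called after "Call:" in YAML: its name, and indented under it one key for each argument. move_arm: Moves the arm, as the interface text tells. Its arguments: {"type":"object","properties":{"series":{"type":"array"},"grip":{"type":"number"},"force":{"type":"number"}},"required":["series"]}

```bash
mkdir -p pics; ls
cat > h.py <<'E'
import numpy as np, cv2
from cell import monitor, imaging, workorder, outline_of
R=lambda r: cv2.Rodrigues(np.array(r,float))[0]
def cam(name):
    s=monitor.observe(); im=imaging.get_image(name)
    K=np.array([[im['fx'],0,im['cx']],[0,im['fy'],im['cy']],[0,0,1]])
    if 'mount' in im:
        T=np.eye(4);T[:3,:3]=R(s['ee_rot']);T[:3,3]=s['position']
        M=np.linalg.inv(T@np.array(im['mount']))
        Rc,t=M[:3,:3],M[:3,3]
    else: Rc,t=R(im['rvec']),np.array(im['tvec']).ravel()
    return im['color'],K,Rc,t
def proj(c,p):
    q=(c[1]@(c[2]@np.atleast_2d(p).T+c[3][:,None])).T
    return q[:,:2]/q[:,2:]
def atz(c,uv,z):
    d=c[2].T@np.linalg.inv(c[1])@np.array([uv[0],uv[1],1.]); o=-c[2].T@c[3]
    return o+d*(z-o[2])/d[2]
def save(c,n): cv2.imwrite('pics/'+n,c[0][:,:,::-1])
E
python3 - <<'E'
from h import *
s=monitor.observe();print({k:np.round(v,3).tolist() for k,v in s.items()})
ims=[]
for n in('top','side'):
    c=cam(n);ims.append(c[0]);print(n,np.round(-c[2].T@c[3],3),np.round(c[2],2).tolist(),c[1][0,0])
    for th in('lug_carrier','bayonet_stand','flange_carrier'):
        for d in outline_of(n,th):
            r=d['rect'];ys,xs=np.nonzero(d['mask']);print(th,round(d['p'],2),r,xs.mean().round(1),ys.mean().round(1),[np.round(atz(c,(r[0]+r[2]/2,r[1]+r[3]/2),z)[:2],3).tolist() for z in(0.03,0.1)])
cv2.imwrite('pics/a.png',ims[0][:,:,::-1]);cv2.imwrite('pics/b.png',ims[1][:,:,::-1])
E
```

```text
pics
{'clock': 0.0, 'joints': [-1.382, 0.435, 0.025, 1.574, -0.012, 1.134, -0.075], 'dq': [-0.002, -0.001, 0.0, -0.001, 0.001, -0.003, 0.0], 'joint_efforts': [0.0, -66.786, 0.985, -31.445, -0.06, 0.043, 0.0], 'position': [0.18, 0.598, 0.245], 'ee_rot': [-0.457, -3.108, 0.003], 'force': [-0.115, 0.534, 1.075], 'ft_torque': [-0.066, 0.026, -0.015], 'width': 0.997}
top [ 0.446 -0.131  1.058] [[-0.03, -1.0, 0.01], [-0.99, 0.02, -0.11], [0.1, -0.02, -0.99]] 380.3248096670499
lug_carrier 0.7 [222.8, 150.7, 19.8, 27.9] 231.0 165.3 [[0.65, 0.085], [0.636, 0.07]]
bayonet_stand 0.92 [331.5, 173.5, 46.2, 49.7] 355.2 198.7 [[0.549, -0.246], [0.542, -0.238]]
bayonet_stand 0.83 [399.8, 183.5, 46.1, 45.7] 422.2 207.2 [[0.523, -0.431], [0.518, -0.41]]
bayonet_stand 0.63 [459.5, 220.3, 51.0, 49.4] 484.2 243.3 [[0.414, -0.593], [0.416, -0.562]]
flange_carrier 0.56 [215.7, 221.6, 23.8, 31.3] 224.3 236.7 [[0.453, 0.099], [0.453, 0.083]]
side [ 0.228 -1.012  0.779] [[0.94, -0.33, -0.02], [-0.22, -0.58, -0.79], [0.25, 0.75, -0.62]] 427.55870867511777
lug_carrier 0.59 [323.6, 138.7, 26.8, 31.8] 337.7 153.9 [[0.652, 0.115], [0.612, 0.009]]
bayonet_stand 0.76 [324.6, 211.8, 51.9, 47.0] 350.0 234.1 [[0.547, -0.264], [0.517, -0.334]]
bayonet_stand 0.6 [321.8, 331.3, 65.4, 67.6] 355.1 366.6 [[0.417, -0.604], [0.399, -0.642]]
bayonet_stand 0.58 [339.6, 261.8, 58.9, 56.3] 369.6 290.1 [[0.518, -0.445], [0.491, -0.498]]
flange_carrier 0.96 [269.3, 146.3, 25.9, 33.0] 278.5 162.4 [[0.47, 0.132], [0.447, 0.025]]
```

View pics/a.png

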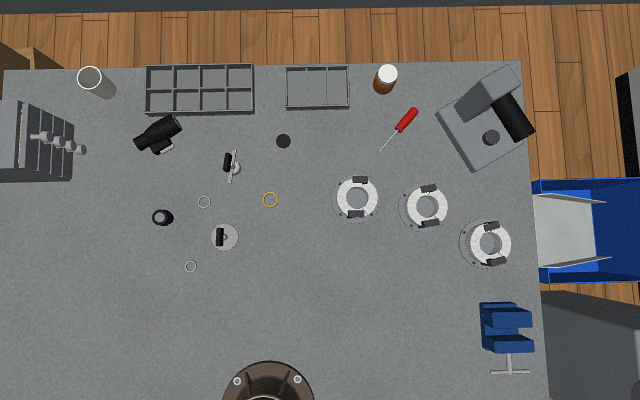

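View pics/b.png

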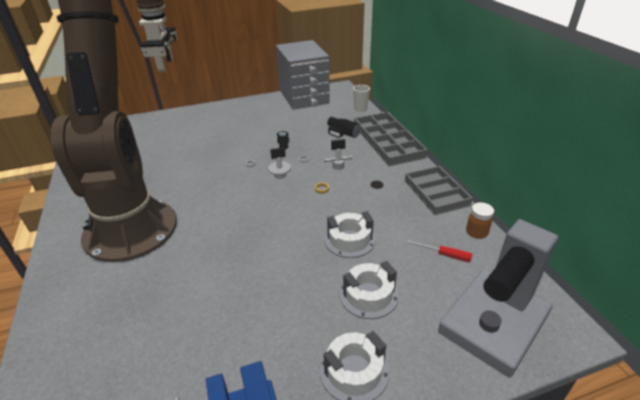

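The top view shows the lug carrier at (231,165), flange carrier at (224,237) and three look-alike stands at (355,199), (422,207) and (484,243). The side view agrees. The stand nearest the base is the first, at about (0.55,-0.25) and 0.60 m out, against 0.68 and 0.72 for the others. I'm moving above the lug carrier.

Call:
move_arm:
  series:
    - [3.3,-3.7,0.3,0,0,0]
    - [3.3,-3.7,0.3,0,0,0]
    - [3.3,-3.7,0.3,0,0,0]
    - [3.3,-3.7,0.3,0,0,0]
    - [3.3,-3.7,0.3,0,0,0]
    - [3.3,-3.7,0.3,0,0,0]
    - [3.3,-3.7,0.3,0,0,0]
  grip: 1
  force: 30

```text
clock: 1.1
position: [0.4119, 0.3379, 0.2672]
ee_rot: [0.457, 3.108, 0.001]
force: [0.7, 0.3, -0.5]
width: 1.002
```

Call:
move_arm:
  series:
    - [3.3,-3.7,0.3,0,0,0]
    - [3.3,-3.7,0.3,0,0,0]
    - [3.3,-3.7,0.3,0,0,0]
    - [3.3,-3.7,0.3,0,0,0]
    - [3.3,-3.7,0.3,0,0,0]
    - [0,0,0,0,0,0]

```text
clock: 1.7
position: [0.58, 0.1467, 0.2823]
ee_rot: [0.472, 3.102, -0.005]
force: [-0.7, -0.9, -0.4]
width: 1.004
```

Run:
```python
from h import *
from cell import imaging
print(np.round(imaging.get_image('wrist')['mount'],3).tolist())
c=cam('wrist');save(c,'w1.png')
np.savez('w1.npz',img=c[0],K=c[1],R=c[2],t=c[3])
for th in('lug_carrier','flange_carrier'):
  for d in outline_of('wrist',th):
    r=d['rect'];print(th,round(d['p'],2),r,[np.round(atz(c,(r[0]+r[2]/2,r[1]+r[3]/2),z)[:2],3).tolist() for z in(0.03,0.1)])
```

```text
[[0.0, -0.963, -0.269, 0.071], [1.0, 0.0, 0.001, 0.0], [-0.001, -0.269, 0.963, -0.139], [0.0, 0.0, 0.0, 1.0]]
lug_carrier 0.94 [280.9, 207.8, 32.7, 68.9] [[0.65, 0.091], [0.625, 0.105]]
flange_carrier 0.65 [223.1, 42.3, 66.9, 74.1] [[0.456, 0.109], [0.465, 0.12]]
```

View pics/w1.png

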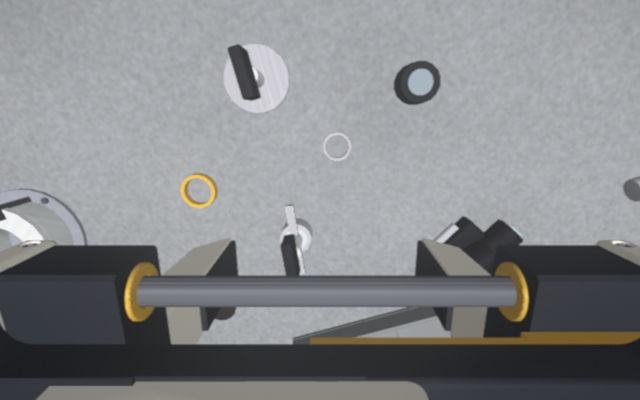

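The wrist view shows the lug carrier, partly covered by the gripper, with its bar from about (290,207) to (297,275). The flange carrier is at (256,78). I'm backing off for a clear second view.

Call:
move_arm:
  series:
    - [-3.5,-2.0,0,0,0,0]
    - [-3.5,-2.5,0,0,0,0]
    - [0,0,0,0,0,0]

```text
clock: 2.2
position: [0.501, 0.1076, 0.2814]
ee_rot: [-0.456, -3.105, 0.002]
force: [1.1, -0.6, 0.8]
width: 1.001
```

Run:
```python
from h import *
s=monitor.observe();print(s['position'],s['ee_rot'])
c=cam('wrist')
np.savez('w2.npz',img=c[0],K=c[1],R=c[2],t=c[3])
for th in('lug_carrier','flange_carrier'):
  for d in outline_of('wrist',th):
    r=d['rect'];print(th,round(d['p'],2),r,[np.round(atz(c,(r[0]+r[2]/2,r[1]+r[3]/2),z)[:2],3).tolist() for z in(0.03,0.1)])
    if th=='lug_carrier' and d['p']>.5:
        x,y=int(r[0]+r[2]/2),int(r[1]+r[3]/2);x0,y0=max(x-75,0),max(y-60,0)
        print('crop',x0,y0);cv2.imwrite('pics/w2.png',cv2.resize(c[0][y0:y0+110,x0:x0+150,::-1],None,fx=5,fy=5,interpolation=2))
```

```text
[0.5010295  0.10760848 0.28143056] [-4.56421260e-01 -3.10484834e+00  1.90499138e-03]
lug_carrier 0.91 [332.8, 251.6, 25.8, 83.1] [[0.658, 0.087], [0.618, 0.095]]
crop 270 233
flange_carrier 0.6 [288.4, 104.9, 62.6, 66.9] [[0.459, 0.113], [0.454, 0.116]]
```

View pics/w2.png

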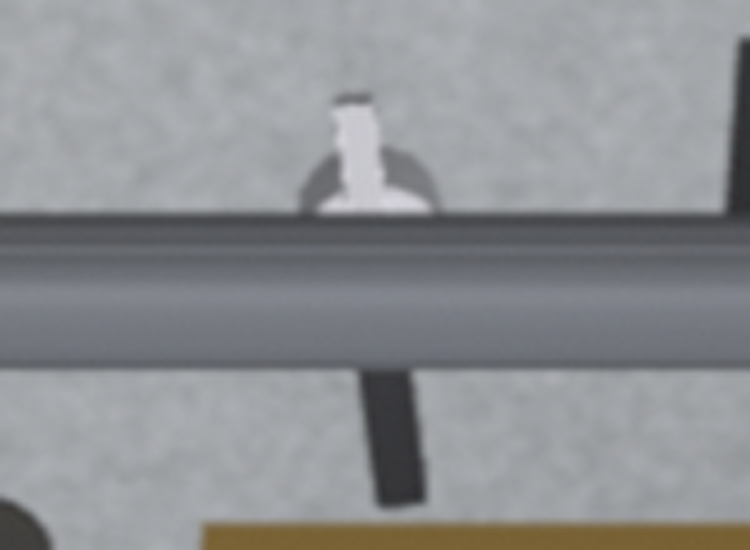

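This crop shows the carrier hidden by the gripper's rod, so the shift went the wrong way for this camera. I'm moving outward so the carrier appears higher in the picture.

Call:
move_arm:
  series:
    - [4.5,-0.5,0,0,0,0]
    - [4.5,-0.5,0,0,0,0]
    - [4.5,-0.5,0,0,0,0]
    - [4.5,-0.5,0,0,0,0]
    - [0,0,0,0,0,0]

```text
clock: 2.85
position: [0.6904, 0.0899, 0.2787]
ee_rot: [0.456, 3.108, -0.003]
force: [0.6, -0.5, -0.3]
width: 1.001
```

Run:
```python
from h import *
s=monitor.observe();print(s['position'],s['ee_rot'])
c=cam('wrist')
np.savez('w3.npz',img=c[0],K=c[1],R=c[2],t=c[3])
for th in('lug_carrier','flange_carrier'):
  for d in outline_of('wrist',th):
    r=d['rect'];print(th,round(d['p'],2),r,[np.round(atz(c,(r[0]+r[2]/2,r[1]+r[3]/2),z)[:2],3).tolist() for z in(0.03,0.1)])
    if th=='lug_carrier' and d['p']>.5:
        x,y=int(r[0]+r[2]/2),int(r[1]+r[3]/2);x0,y0=max(x-75,0),max(y-60,0)
        print('crop',x0,y0);cv2.imwrite('pics/w3.png',cv2.resize(c[0][y0:y0+110,x0:x0+150,::-1],None,fx=5,fy=5,interpolation=2))
```

```text
[0.69037032 0.08990521 0.27872002] [ 0.45623594  3.10825851 -0.00329528]
lug_carrier 0.57 [298.4, 95.6, 35.1, 85.7] [[0.647, 0.091], [0.643, 0.094]]
crop 240 78
```

View pics/w3.png

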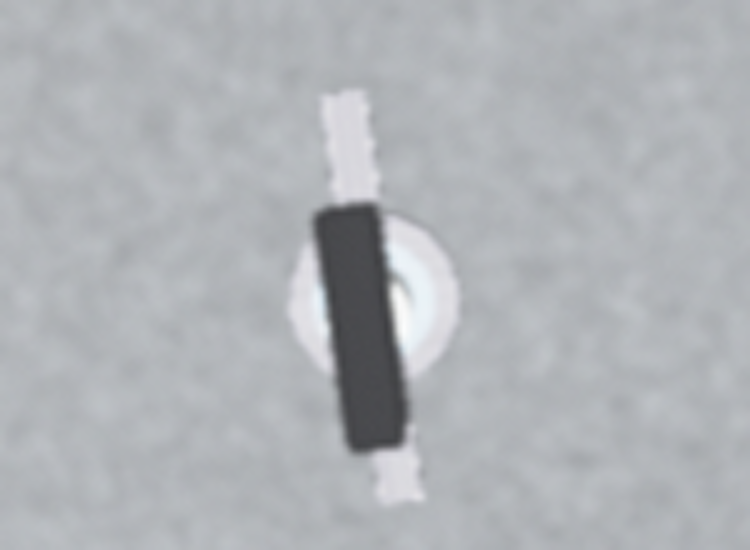

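Clear now: lug tips at full-image (309,96) and (320,178), thumb bar centre at (312,144). Next I triangulate using the earlier view.

```bash
cat >> h.py <<'E'
def load(n):
    f=np.load(n+'.npz');return f['img'],f['K'],f['R'],f['t']
def tri(obs):
    P=[c[1]@np.hstack([c[2],c[3][:,None]]) for c,_ in obs]
    A=np.vstack([np.array([uv[0]*p[2]-p[0],uv[1]*p[2]-p[1]]) for p,(_,uv) in zip(P,obs)])
    X=np.linalg.svd(A)[2][-1];return X[:3]/X[3]
E
python3 - <<'E'
from h import *
a,b=load('w2'),load('w3')
print('thumb end',tri([(a,(350.4,334)),(b,(315.4,167.2))]).round(4))
print('lug tip',tri([(a,(340.6,252.6)),(b,(309,96.4))]).round(4))
p=atz(b,(309,96.4),.034);q=atz(b,(320.4,177.6),.034)
print(p,q,np.linalg.norm(p-q),(p+q)/2,np.degrees(np.arctan2(*(q-p)[1::-1])))
print(atz(b,(312.4,143.6),.1))
e=[atz(b,(240+u/5,78+v/5),.1) for u,v in((346.5,210),(377.5,445))];d=e[1]-e[0]
print(e,np.linalg.norm(d),np.degrees(np.arctan2(d[1],d[0])))
s=monitor.observe();print(np.degrees(np.arctan2(*R(s['ee_rot'])[1::-1,1])),s['joints'].round(3) if hasattr(s['joints'],'round') else s['joints'])
E
```

```text
thumb end [0.6686 0.0858 0.0995]
lug tip [0.6017 0.0967 0.0295]
[0.60194633 0.09695744 0.034     ] [0.69148231 0.08266539 0.034     ] 0.09066948299502031 [0.64671432 0.08981141 0.034     ] -9.0692420797535
[0.64645485 0.08978189 0.1       ]
[array([0.62518152, 0.09343015, 0.1       ]), array([0.66835776, 0.08605089, 0.1       ])] 0.04380228870954298 -9.698724151925123
73.35834604978834 [-0.386  0.532  0.295  1.352 -0.155  1.281  1.195]
```

The carrier is at (0.6466, 0.0898) with its x axis at -9.3°. Triangulated heights of 99.5 and 29.5 mm match the text, and the 90.7 mm lug span fits. Before grasping I'll view the stand from two places.

Call:
move_arm:
  series:
    - [-1.4,-4.0,0,0,0,0]
    - [-1.4,-4.0,0,0,0,0]
    - [-1.4,-4.0,0,0,0,0]
    - [-1.4,-4.0,0,0,0,0]
    - [-1.4,-4.0,0,0,0,0]
    - [-1.4,-4.0,0,0,0,0]
    - [0,0,0,0,0,0]

```text
clock: 3.7
position: [0.5986, -0.1571, 0.2833]
ee_rot: [0.469, 3.105, -0.005]
force: [-0.3, -0.1, -0.1]
width: 1.001
```

```bash
cat > look.py <<'E'
from h import *
import sys
n=sys.argv[1]
c=cam('wrist')
np.savez(n+'.npz',img=c[0],K=c[1],R=c[2],t=c[3])
print(monitor.observe()['position'])
for d in outline_of('wrist','bayonet_stand'):
    r=d['rect'];print(round(d['p'],2),r,[np.round(atz(c,(r[0]+r[2]/2,r[1]+r[3]/2),z)[:2],3).tolist() for z in(0.0,0.05)])
E
python3 look.py s1
```

```text
[ 0.60005591 -0.15321094  0.28299886]
0.67 [15.2, 125.8, 140.9, 117.1] [[0.526, -0.459], [0.527, -0.421]]
0.59 [186.9, 97.8, 112.3, 117.4] [[0.553, -0.252], [0.55, -0.239]]
```

Call:
move_arm:
  series:
    - [0,-4.5,0,0,0,0]
    - [0,-4.5,0,0,0,0]
    - [0,0,0,0,0,0]

```text
clock: 4.1
position: [0.6006, -0.2459, 0.2822]
ee_rot: [0.465, 3.106, -0.006]
force: [-0.5, -1.4, -0.3]
width: 1.0
```

```bash
python3 look.py s2; python3 -c "
from h import *
a,b=load('s1'),load('s2')
o=[]
for c in (a,b):
    u,v=proj(c,[.549,-.246,.04])[0];x0,y0=int(u)-80,max(int(v)-75,0);print(x0,y0)
    o.append(cv2.resize(c[0][y0:y0+150,x0:x0+160,::-1],(400,375),interpolation=2))
for i in o: print(i.shape)
cv2.imwrite('pics/s.png',np.hstack(o))"
```

```text
[ 0.60142339 -0.24213457  0.28197462]
0.9 [92.4, 98.1, 128.4, 117.9] [[0.523, -0.445], [0.524, -0.419]]
0.77 [256.6, 71.8, 110.4, 118.0] [[0.55, -0.249], [0.548, -0.246]]
0.67 [0.0, 51.9, 67.3, 115.9] [[0.427, -0.564], [0.44, -0.524]]
158 81
232 56
(375, 400, 3)
(375, 400, 3)
```

View pics/s.png

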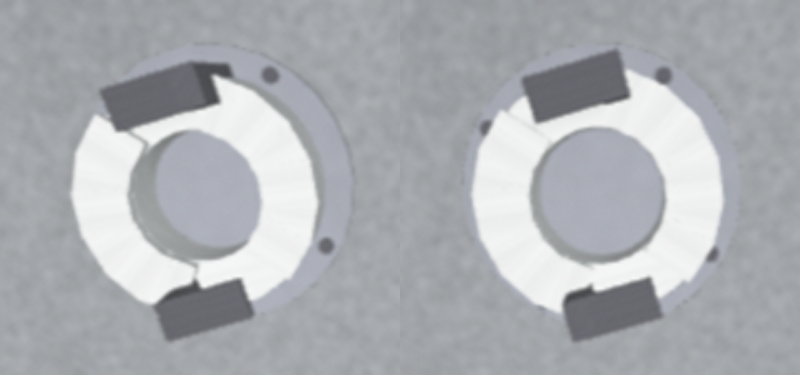

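Both crops show the stand's ring, with hooks above at about (176,87) and below at about (212,309) in crop pixels. Next I compute the axis and heading.

Run:
```python
from h import *
a,b=load('s1'),load('s2')
A=lambda p:(158+p[0]/2.5,81+p[1]/2.5); B=lambda p:(232+p[0]/2.5,56+p[1]/2.5)
h1=tri([(a,A((155,98))),(b,B((176.8,87)))]);h2=tri([(a,A((204,311))),(b,B((212.5,309)))])
print('tri',h1,h2)
for c,f,p,q in((a,A,(155,98),(204,311)),(b,B,(176.8,87),(212.5,309))):
    P,Q=atz(c,f(p),.074),atz(c,f(q),.074);d=Q-P
    print((P+Q)[:2]/2,np.linalg.norm(d),np.degrees(np.arctan2(d[1],d[0])))
# edges direction s2 
for p,q in(((123,80),(217,50)),((137,123),(230,95)),((165,300),(250,278)),((173,342),(262,315))):
    P,Q=atz(b,B(p),.074),atz(b,B(q),.074);d=Q-P;print('edge',np.degrees(np.arctan2(d[1],d[0]))-90,np.linalg.norm(d))
# overlay
ctr=None
vis=[]
P,Q=atz(b,B((176.8,87)),.074),atz(b,B((212.5,309)),.074);m=(P+Q)/2;d=Q-P
th=np.arctan2(d[1],d[0])+np.arctan2(6,45)
print('axis',m,np.degrees(th))
Rz=np.array([[np.cos(th),-np.sin(th)],[np.sin(th),np.cos(th)]])
for c,f in((a,(158,81)),(b,(232,56))):
    im=c[0][f[1]:f[1]+150,f[0]:f[0]+160,::-1];im=cv2.resize(im,(400,375),interpolation=2)
    for s in(1,-1):
      for z,pts in((.074,[(36,-26),(54,-26),(54,14),(36,14)]),(.048,[(54*np.cos(t),54*np.sin(t)) for t in np.linspace(0,6.28,40)]),(.048,[(30*np.cos(t),30*np.sin(t)) for t in np.linspace(0,6.28,40)]),(.068,[(45,-14),(45,-26)])):
        w=np.array([np.r_[m[:2]+Rz@(s*np.array(p)/1000),z] for p in pts])
        cv2.polylines(im,[((proj(c,w)-f)*2.5).astype(int)],True,(0,0,255) if z>.07 else (0,160,0),1)
    vis.append(im)
cv2.imwrite('pics/ov.png',np.hstack(vis))
```

```text
tri [ 0.50732548 -0.24172007  0.07142466] [ 0.59679642 -0.25492169  0.0723805 ]
[ 0.55225362 -0.24766419] 0.0902731436306977 -8.566771179259492
[ 0.55174107 -0.24818994] 0.08968990728071481 -8.45488952538285
edge -0.4137337759364783 0.038518830069974676
edge -1.073846494275898 0.03843420353161318
edge -2.3755929899038932 0.03686470851654711
edge 0.2317563100468334 0.03959101117069875
axis [ 0.55174107 -0.24818994  0.074     ] -0.860246156791405
```

View pics/ov.png

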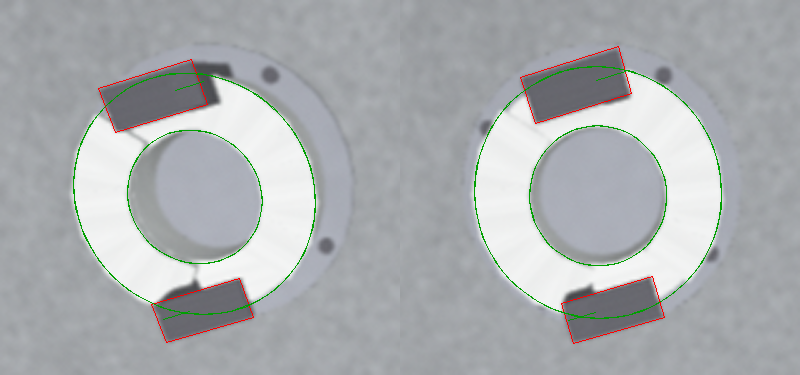

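The overlay fits: the stand's axis is at (0.552,-0.248), its heading is -0.9°, and the hook posts are on the expected sides. Back to the carrier now, aligning the jaws.

Call:
move_arm:
  series:
    - [0.65,4.74,0,0,0,1.04]
    - [0.65,4.74,0,0,0,1.04]
    - [0.65,4.74,0,0,0,1.04]
    - [0.65,4.74,0,0,0,1.04]
    - [0.65,4.74,0,0,0,1.04]
    - [0.65,4.74,0,0,0,1.04]
    - [0.65,4.74,0,0,0,1.04]

```text
clock: 4.9
position: [0.6463, 0.0971, 0.2821]
ee_rot: [-0.251, -3.131, -0.003]
force: [1.0, 0.2, -1.0]
width: 1.001
```

Call:
move_arm:
  series:
    - [0,0,-4,0,0,0]
    - [0,0,-4,0,0,0]
    - [0,0,0,0,0,0]
    - [0,0,0,0,0,0]
    - [0,0,0,0,0,0]

```text
clock: 5.4
position: [0.6484, 0.0923, 0.2043]
ee_rot: [0.257, 3.128, 0.002]
force: [0.8, -0.6, 0.2]
width: 1.0
```

```bash
cat > st.py <<'E'
from h import *
s=monitor.observe();M=R(s['ee_rot']);print(np.round(s['clock'],2),np.round(s['position'],4),'jaw',np.degrees(np.arctan2(M[1,1],M[0,1])).round(1),'tilt z',M[:,2].round(3),'j',np.round(s['joints'],2),'F',np.round(s['force'],1),'w',np.round(s['width'],3))
E
python3 st.py
```

```text
5.4 [0.6484 0.0923 0.2043] jaw 80.6 tilt z [ 0.003  0.001 -1.   ] j [-0.38  0.52  0.25  1.56 -0.14  1.07  1.3 ] F [ 0.8 -0.6  0.2] w 1.0
```

Call:
move_arm:
  series:
    - [-0.2,-0.3,-3,0,0,0]
    - [0,0,-3,0,0,0]
    - [0,0,-2.5,0,0,0]
    - [0,0,-2,0,0,0]
    - [0,0,-1.2,0,0,0]
    - [0,0,0,0,0,0]
    - [0,0,0,0,0,0]

```text
clock: 6.1
position: [0.6464, 0.0885, 0.0863]
ee_rot: [0.259, 3.129, 0.001]
force: [0.1, 0.6, 0.2]
width: 0.999
```

Call:
move_arm:
  series:
    - [0,0,0,0,0,0]
    - [0,0,0,0,0,0]
    - [0,0,0,0,0,0]
    - [0,0,0,0,0,0]
    - [0,0,0,0,0,0]
    - [0,0,0,0,0,0]
    - [0,0,0,0,0,0]
    - [0,0,0,0,0,0]
  grip: 0
  force: 30

```text
clock: 6.9
position: [0.6453, 0.0884, 0.0847]
ee_rot: [-0.259, -3.131, 0.0]
force: [-1.0, -0.0, -0.8]
width: 0.35
```

```bash
python3 st.py
```

```text
6.9 [0.6453 0.0884 0.0847] jaw 80.6 tilt z [-0.  0. -1.] j [-0.36  0.64  0.21  1.68 -0.17  0.84  1.34] F [-1.  -0.  -0.8] w 0.35
```

Call:
move_arm:
  series:
    - [0,0,0,0,0,0]
    - [0,0,0,0,0,0]
    - [0,0,0,0,0,0]
    - [0,0,0,0,0,0]
    - [0,0,0,0,0,0]
    - [0,0,0,0,0,0]
    - [0,0,0,0,0,0]

```text
clock: 7.6
position: [0.6453, 0.0885, 0.0847]
ee_rot: [-0.259, -3.131, -0.0]
force: [0.1, 0.7, -0.6]
width: 0.17
```

```bash
python3 st.py
```

```text
7.6 [0.6453 0.0885 0.0847] jaw 80.6 tilt z [ 0.  0. -1.] j [-0.36  0.64  0.21  1.68 -0.17  0.84  1.34] F [ 0.1  0.7 -0.6] w 0.17
```

Call:
move_arm:
  series:
    - [0,0,0,0,0,0]
    - [0,0,0,0,0,0]
    - [0,0,0,0,0,0]
    - [0,0,0,0,0,0]

```text
clock: 8.0
position: [0.6453, 0.0884, 0.0847]
ee_rot: [0.259, 3.131, 0.0]
force: [-0.7, 0.1, -0.7]
width: 0.17
```

Call:
move_arm:
  series:
    - [0,0,1,0,0,0]
    - [0,0,2.5,0,0,0]
    - [0,0,3,0,0,0]
    - [0,0,3,0,0,0]
    - [0,0,2.5,0,0,0]
    - [0,0,0,0,0,0]
    - [0,0,0,0,0,0]
    - [0,0,0,0,0,0]

```text
clock: 8.8
position: [0.6443, 0.0882, 0.2034]
ee_rot: [-0.259, -3.129, 0.001]
force: [-0.4, -0.6, -2.3]
width: 0.171
```

```bash
python3 st.py
```

```text
8.8 [0.6443 0.0882 0.2034] jaw 80.6 tilt z [-0.002 -0.    -1.   ] j [-0.38  0.52  0.25  1.57 -0.14  1.07  1.31] F [-0.4 -0.6 -2.3] w 0.171
```

Held: the wrist carries about 2.3 N and the carrier left the bench. I carry it to the stand while turning it -106.5°, which equals +65° modulo the half turn and keeps joint 7 in range.

Call:
move_arm:
  series:
    - [-0.66,-2.4,0,0,0,-7.6]
    - [-0.66,-2.4,0,0,0,-7.6]
    - [-0.66,-2.4,0,0,0,-7.6]
    - [-0.66,-2.4,0,0,0,-7.6]
    - [-0.66,-2.4,0,0,0,-7.6]
    - [-0.66,-2.4,0,0,0,-7.6]
    - [-0.66,-2.4,0,0,0,-7.6]

```text
clock: 9.5
position: [0.5979, -0.0804, 0.2033]
ee_rot: [-1.639, -2.677, 0.002]
force: [0.1, 0.2, -2.7]
width: 0.173
```

Call:
move_arm:
  series:
    - [-0.66,-2.4,0,0,0,-7.6]
    - [-0.66,-2.4,0,0,0,-7.6]
    - [-0.66,-2.4,0,0,0,-7.6]
    - [-0.66,-2.4,0,0,0,-7.6]
    - [-0.66,-2.4,0,0,0,-7.6]
    - [-0.66,-2.4,0,0,0,-7.6]
    - [-0.66,-2.4,0,0,0,-7.6]
    - [0,0,0,0,0,0]

```text
clock: 10.3
position: [0.5504, -0.2517, 0.2038]
ee_rot: [2.669, 1.655, -0.006]
force: [-1.2, -0.6, -2.4]
width: 0.173
```

Call:
move_arm:
  series:
    - [0,0,0,0,0,0]
    - [0,0,0,0,0,0]

```text
clock: 10.5
position: [0.553, -0.2463, 0.2038]
ee_rot: [-2.659, -1.671, 0.001]
force: [-0.0, -0.1, -1.8]
width: 0.174
```

```bash
python3 st.py
python3 - <<'E'
from h import *
c=cam('wrist');np.savez('g1.npz',img=c[0],K=c[1],R=c[2],t=c[3])
d=cam('side');np.savez('g1s.npz',img=d[0],K=d[1],R=d[2],t=d[3])
u,v=proj(d,[.552,-.248,.1])[0];print(u,v);x0,y0=int(u)-60,int(v)-65;print(x0,y0)
i=cv2.resize(d[0][y0:y0+120,x0:x0+120,::-1],(400,400),interpolation=2)
cv2.imwrite('pics/g1.png',np.hstack([c[0][:,120:520,::-1],i]))
E
```

```text
10.5 [ 0.553  -0.2463  0.2038] jaw -25.7 tilt z [-0.001  0.001 -1.   ] j [-0.18  0.52  0.76  1.72 -0.4   1.07  0.27] F [-0.  -0.1 -1.8] w 0.174
350.6895832765142 210.14858978376998
290 145
```

View pics/g1.png

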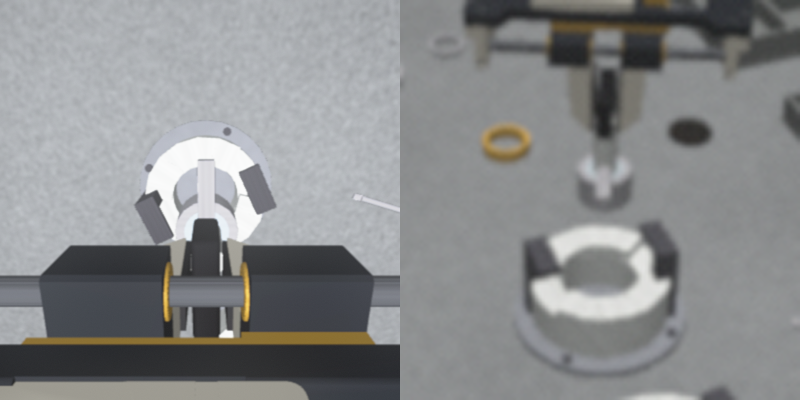

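The carrier hangs upright in the jaws above the ring, with its lug bar straight along the tool's axis. The lug tip is at full-image (326,160). I check the numbers from this picture.

Run:
```python
from h import *
c=load('g1');print(c[1][0,2],c[1][1,2])
s=monitor.observe();M=R(s['ee_rot']);p=np.array(s['position'])
g=cv2.cvtColor(c[0],cv2.COLOR_RGB2GRAY)
print((M.T@(atz(c,(326,160),.153)-p)*1000).round(1), (M.T@(atz(c,(326,215),.153)-p)*1000).round(1))
# stand re-measure: hooks arm top corners approx
h=[((240,172),(257,163),(276,205),(257,214)),((135,203),(155,192),(174,234),(160,243))]
C=[np.mean([atz(c,(u+120,v),.074) for u,v in q],0) for q in h];print(C,(C[0]+C[1])/2)
m=np.array([.552,-.248]);th=np.radians(-.9);Rz=np.array([[np.cos(th),-np.sin(th)],[np.sin(th),np.cos(th)]])
im=c[0][100:270,220:420,::-1].copy();im=cv2.resize(im,None,fx=4,fy=3.5)
S=np.array([4,3.5])
for sg in(1,-1):
    w=np.array([np.r_[m+Rz@(sg*np.array(q)/1000),.074] for q in[(36,-26),(54,-26),(54,14),(36,14)]])
    cv2.polylines(im,[((proj(c,w)-(220,100))*S).astype(int)],True,(0,0,255),1)
w=np.array([np.r_[m+.054*np.array([np.cos(t),np.sin(t)]),.048] for t in np.linspace(0,6.28,60)])
cv2.polylines(im,[((proj(c,w)-(220,100))*S).astype(int)],True,(0,160,0),1)
# predicted lug bar top, tool frame
w=np.array([p+M@np.array([x,y,.0847-.034]) for x,y in((-.046,-.005),(.046,-.005),(.046,.005),(-.046,.005))])
cv2.polylines(im,[((proj(c,w)-(220,100))*S).astype(int)],True,(255,0,0),1)
cv2.imwrite('pics/g2.png',im)
```

```text
326.0692831870781 204.61071744147728
[46.1  0.6 51.3] [13.5  0.6 51.3]
[array([ 0.59671831, -0.25464763,  0.074     ]), array([ 0.50967975, -0.24103752,  0.074     ])] [ 0.55319903 -0.24784258  0.074     ]
```

View pics/g2.png

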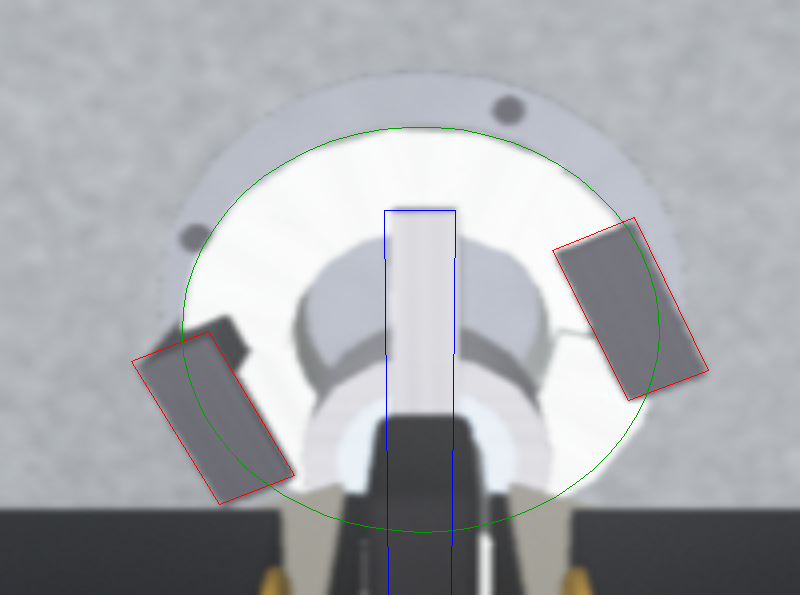

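The overlays agree: stand within about 1 mm, lug bar as predicted, carrier origin 84.7 mm below the TCP. Now I lower it to 14 mm above the seat, that is TCP z 0.1127.

Call:
move_arm:
  series:
    - [-0.1,-0.14,-2,0,0,0]
    - [0,0,-2,0,0,0]
    - [0,0,-2,0,0,0]
    - [0,0,0,0,0,0]
    - [0,0,0,0,0,0]
    - [0,0,0,0,0,0]

```text
clock: 11.2
position: [0.5526, -0.2492, 0.1459]
ee_rot: [2.66, 1.668, 0.002]
force: [0.9, 0.3, -3.1]
width: 0.171
```

```bash
python3 st.py
```

```text
11.2 [ 0.5526 -0.2492  0.1459] jaw -25.8 tilt z [ 0.002 -0.001 -1.   ] j [-0.14  0.58  0.72  1.78 -0.46  0.95  0.32] F [ 0.9  0.3 -3.1] w 0.171
```

Call:
move_arm:
  series:
    - [0,0.1,-1,0,0,0]
    - [0,0,-1,0,0,0]
    - [0,0,-0.8,0,0,0]
    - [0,0,-0.5,0,0,0]
    - [0,0,0,0,0,0]
    - [0,0,0,0,0,0]
    - [0,0,0,0,0,0]

```text
clock: 11.9
position: [0.5521, -0.2483, 0.1121]
ee_rot: [2.662, 1.668, 0.0]
force: [-0.0, 0.4, -1.8]
width: 0.168
```

```bash
python3 st.py
```

```text
11.9 [ 0.5521 -0.2483  0.1121] jaw -25.9 tilt z [ 0.001 -0.    -1.   ] j [-0.12  0.62  0.69  1.81 -0.49  0.89  0.34] F [-0.   0.4 -1.8] w 0.168
```

At height with no contact. Twisting 65° clockwise, at 5° per row.

Call:
move_arm:
  series:
    - [0,0,0,0,0,-5]
    - [0,0,0,0,0,-5]
    - [0,0,0,0,0,-5]
    - [0,0,0,0,0,-5]
    - [0,0,0,0,0,-5]
    - [0,0,0,0,0,-5]
    - [0,0,0,0,0,0]

```text
clock: 12.6
position: [0.5522, -0.248, 0.1119]
ee_rot: [3.003, 0.921, 0.0]
force: [0.9, 0.2, -1.3]
width: 0.173
```

```bash
python3 st.py
```

```text
12.6 [ 0.5522 -0.248   0.1119] jaw -55.9 tilt z [ 0. -0. -1.] j [-0.2   0.67  0.83  1.82 -0.6   0.93 -0.08] F [ 0.9  0.2 -1.3] w 0.173
```

Call:
move_arm:
  series:
    - [0,0,0,0,0,-5]
    - [0,0,0,0,0,-5]
    - [0,0,0,0,0,-5]
    - [0,0,0,0,0,-5]
    - [0,0,0,0,0,-5]
    - [0,0,0,0,0,-5]
    - [0,0,0,0,0,-5]
    - [0,0,0,0,0,0]

```text
clock: 13.4
position: [0.5521, -0.2479, 0.1118]
ee_rot: [3.141, -0.021, -0.0]
force: [0.8, 0.4, -2.3]
width: 0.173
```

Call:
move_arm:
  series:
    - [0,0,0,0,0,0]
    - [0,0,0,0,0,0]

```text
clock: 13.6
position: [0.552, -0.248, 0.1118]
ee_rot: [-3.141, 0.019, -0.0]
force: [0.2, -0.6, -2.7]
width: 0.176
```

```bash
python3 st.py
python3 - <<'E'
from h import *
c=cam('side');u,v=proj(c,[.552,-.248,.07])[0];x0,y0=int(u)-50,int(v)-50
i=cv2.resize(c[0][y0:y0+90,x0:x0+100,::-1],(500,450),interpolation=2)
cv2.imwrite('pics/k1.png',i)
E
```

```text
13.6 [ 0.552  -0.248   0.1118] jaw -90.7 tilt z [ 0.  0. -1.] j [-0.28  0.74  0.99  1.82 -0.73  1.   -0.57] F [ 0.2 -0.6 -2.7] w 0.176
```

View pics/k1.png

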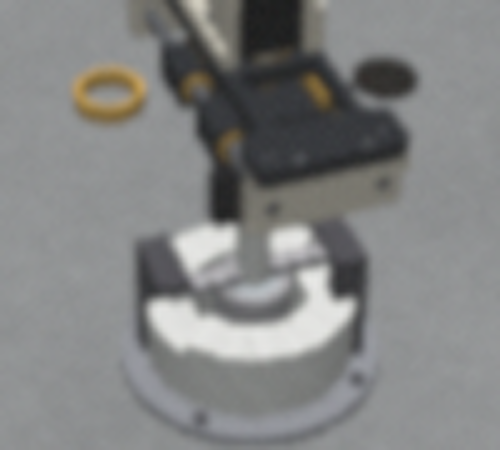

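The side crop shows the lug bar running under both hooks, from about (200,280) to (325,250). The wrist felt no contact during the twist. Lowering into the notches.

Call:
move_arm:
  series:
    - [0,0,-0.4,0,0,0]
    - [0,0,-0.4,0,0,0]
    - [0,0,-0.3,0,0,0]
    - [0,0,-0.2,0,0,0]
    - [0,0,0,0,0,0]
    - [0,0,0,0,0,0]

```text
clock: 14.25
position: [0.5517, -0.2481, 0.0987]
ee_rot: [3.142, -0.023, -0.0]
force: [-1.2, -0.1, -1.0]
width: 0.172
```

```bash
python3 st.py
```

```text
14.25 [ 0.5517 -0.2481  0.0987] jaw -90.9 tilt z [-0. -0. -1.] j [-0.27  0.75  0.98  1.83 -0.75  0.98 -0.56] F [-1.2 -0.1 -1. ] w 0.172
```

Call:
move_arm:
  series:
    - [0,0,0,0,0,0]
    - [0,0,0,0,0,0]
    - [0,0,0,0,0,0]
    - [0,0,0,0,0,0]
    - [0,0,0,0,0,0]
    - [0,0,0,0,0,0]
    - [0,0,0,0,0,0]
    - [0,0,0,0,0,0]
  grip: 0.6

```text
clock: 15.05
position: [0.5519, -0.2481, 0.0987]
ee_rot: [3.141, -0.023, 0.0]
force: [-0.4, -0.1, -0.3]
width: 0.599
```

Call:
move_arm:
  series:
    - [0,0,1,0,0,0]
    - [0,0,2,0,0,0]
    - [0,0,3,0,0,0]
    - [0,0,4,0,0,0]
    - [0,0,4,0,0,0]
    - [3,0,2,0,0,0]
    - [4,0,0,0,0,0]
    - [0,0,0,0,0,0]

```text
clock: 15.85
position: [0.6266, -0.2462, 0.2594]
ee_rot: [3.141, -0.015, 0.004]
force: [-0.1, 0.7, -0.7]
width: 0.599
```

```bash
python3 st.py
python3 - <<'E'
from h import *
c=cam('side');u,v=proj(c,[.552,-.248,.07])[0];x0,y0=int(u)-50,int(v)-50
i=cv2.resize(c[0][y0:y0+90,x0:x0+80,::-1],(400,450),interpolation=2)
w=cam('wrist')
tp=cam('top')
for d in outline_of('top','flange_carrier')[:1]: print('flange rect',d['rect'],d['p'])
for d in outline_of('top','lug_carrier')[:2]: print('lug',d['rect'],d['p'])
p=proj(w,[[.552,-.248,.114],[.598,-.2487,.048],[.506,-.2473,.048]]);print(p)
x,y=p[0].astype(int);x=np.clip(x-70,0,500);y=np.clip(y-80,0,242)
print(x,y);cv2.imwrite('pics/k2.png',np.hstack([i,cv2.resize(w[0][y:y+158,x:x+140,::-1],(400,450),interpolation=2)]))
E
```

```text
15.85 [ 0.6266 -0.2462  0.2594] jaw -90.5 tilt z [ 0.003 -0.001 -1.   ] j [-0.3   0.7   1.08  1.48 -0.62  1.34 -0.75] F [-0.1  0.7 -0.7] w 0.599
lug [348.5, 185.5, 17.4, 21.5] 0.73
[[327.67987132 272.9830349 ]
 [327.57640379 206.17515035]
 [327.18838519 282.61155249]]
257 192
```

View pics/k2.png

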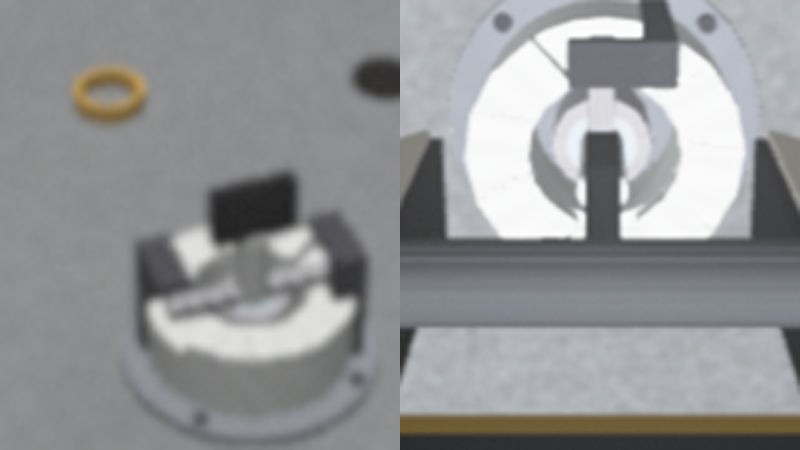

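The carrier stands free and upright, with its lug bar under both hooks. I check the seated height numerically by overlaying the seated and the not-dropped predictions.

Run:
```python
from h import *
c=cam('side');u,v=proj(c,[.552,-.248,.07])[0];x0,y0=int(u)-50,int(v)-50
i=cv2.resize(c[0][y0:y0+90,x0:x0+80,::-1],None,fx=8,fy=6.6,interpolation=2)
m=np.array([.552,-.248]);th=np.radians(-.9);Rz=np.array([[np.cos(th),-np.sin(th)],[np.sin(th),np.cos(th)]])
for oz,col in((.014,(0,255,0)),(.022,(0,0,255))):
  for z,hx,hy in((.1,.023,.006),(.034,.046,.005)):
    w=np.array([np.r_[m+Rz@np.array([sx*hx,sy*hy]),oz+z] for sx,sy in((1,1),(1,-1),(-1,-1),(-1,1))])
    cv2.polylines(i,[((proj(c,w)-(x0,y0)+.5)*(8,6.6)).astype(int)],True,col,1)
cv2.imwrite('pics/k3.png',i)
t=cam('top')
for d in outline_of('top','flange_carrier'): print(d['rect'],d['p'])
a=np.array(cv2.imread('pics/a.png'))[205:265,200:250].astype(int);print('flange diff',np.abs(a-t[0][205:265,200:250,::-1]).mean())
print(monitor.observe()['clock'])
```

```text
flange diff 42.39311111111111
16.25
```

View pics/k3.png

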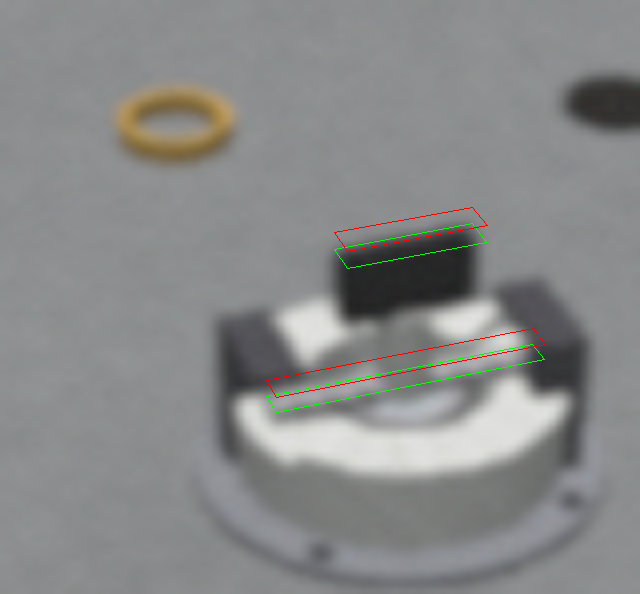

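Thumb bar and lug bar match the seated (green) outline, not the 8 mm higher one. The lowering to 14.0 mm also met no resistance. The arm covers the flange carrier in the top view, so I check it from the side, then hand in.

Run:
```python
from h import *
c=cam('side');b=cv2.imread('pics/b.png').astype(int)
for d in outline_of('side','flange_carrier'): print(d['rect'],round(d['p'],2))
D=np.abs(b-c[0][:,:,::-1]).mean(2)[140:185,262:300];print('diff',D.mean(),D.max())
s=monitor.observe();print(s['force'],s['clock'])
if D.mean()<8: print(workorder.sign_off())
```

```text
[269.1, 146.1, 23.3, 33.4] 0.77
diff 2.6912280701754385 6.0
[-0.57687648  0.20072372  0.22494457] 16.35
the job is handed in; nothing more can be done
None
```

The lug carrier is hanging locked in the bayonet stand nearest the base, whose axis I measured at about (0.552, -0.248) m. I handed the job in at 16.35 s of the 51 s limit.

I gripped the carrier by its thumb bar and lowered it with its lugs in the gaps, 65° from the stand's x axis. I then twisted it 65° clockwise, lowered it into the notches, let go and backed off.

**Last checks**
- **Seating:** lowering stopped at the seated height, with the underside about 14.0 mm above the bench. The wrist force stayed within about 3 N during the twist and the lowering. The side view overlay matches the seated outline rather than the one 8 mm higher, within the roughly 2 mm calibration.
- **Release:** the gripper is clear of the carrier, and the wrist force reads about zero.
- **Flange carrier:** in the side view it is where it was at the start.

**Checks that failed or disagreed**
- **Flange carrier from above:** the top camera could not confirm it at the end. The network did not report it, and that patch of the picture had changed, I think because the arm was in the way. I relied on the side camera instead.
- **Grip opening:** it read about 16 mm on the 12 mm thumb bar throughout. The pictures showed the bar held straight, so I did not correct for it.

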